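Lock the blade arm of a guillotine

ROBOT

A 6-joint arm with a two-finger parallel gripper is mounted at the origin on the work surface. World frame = base frame: x ahead of the robot, y to its left, z up, the work surface at z = 0. Lengths are in mm, angles in rad, forces in N, time in s.
With the tool pointing down it reaches from about 300 to 1000 mm from the base axis. Payload 5.1 kg.
Tool frame: the origin (TCP) lies midway between the tips of the shut fingers; the grasp point (between the pads) lies 19 mm behind it (ctrl.grip_depth is the distance from the TCP to the grasp point, in mm); x points along the fingers, z is the direction in which the jaws open and shut, and the axes are right-handed (so a half turn about x gives the same grasp; the last joint's range is limited). The gripper opens to 95 mm and grips with 3 to 60 N. Pads are 20 mm wide; open, the fingers measure 119 mm over their backs; the gripper's body (75 mm by 180 mm) begins 59 mm behind the grasp point.
Start: joints at [1.172, 0.124, 1.65, -0, 1.367, -0.083], TCP at [201.896, 617.837, 214.656] pointing down, gripper open.
Joint ranges: [-2.61, 2.61], [-1.02, 2.33], [0.03, 2.71], [-1.35, 4.49], [0.32, 2.68], [-2.91, 2.91]. Speed limits (rad/s): [2.57, 2.57, 3.14, 3.14, 3.14, 3.14].

INTERFACE

Orientations are given as [roll, pitch, yaw] about the fixed x, y, z axes, in that order (R = Rz(yaw) Ry(pitch) Rx(roll)).
In Python, from station import ctrl gives the robot as it stands. The module is installed in compiled form; this text tells all that it offers.
- The arm moves only by the tool move_arm, never from a script. Its argument "moves" is a list of rows, each an object of numbers: "claw": the opening, from 0 (shut) to 1 (fully open); "x", "y", "z": the shift along the tool's x, y, z in cm; "turn": the turn about the tool's x in degrees. In form: [{"claw": .., "x": .., "y": .., "z": .., "turn": ..}, ...]. A call has 1 to 10 rows; each row is the pose to reach, as a shift and turn from the pose measured when the call began, along the tool's axes at that moment; what a row does not reach only later rows make up. A row lasts 1/12 s, in which the tool goes at most 41.7 mm and 7.16 degrees, less where a joint would pass 70% of its speed; a pose out of reach is approached as far as the arm can. A call with a gripper value outside its range is refused whole. The fingers move at their own pace and stop on an object; "grip_force" is the grip in N (left out, the last holds). Time passes only in rows, so rows that repeat a pose let the fingers close. It gives the time, the measured TCP pose, the force and the opening at its end, in the units of the state.
- ctrl.observe(): the state, without advancing time (a new reading comes with each control period).
- ctrl.capture(name): name is "scene" or "side" or "wrist"; returns (picture, depth): 384x512x3 uint8, blue, green, red; 384x512 float32, mm along the optical axis (not along the pixel's ray), 0 where there is no reading.
- ctrl.camera_params(name): a dict with "camera_matrix" (3x3 intrinsics, pixels), "D" ([k1, k2, p1, p2, k3] as OpenCV has them; the pictures are not rectified), "extrinsics" (4x4, takes a point from camera to world coordinates). Camera axes: x right, y up, looking along -z (the intrinsics and any distortion apply to the point x, -y, -z); pixel columns grow to the right and rows downward; lengths in mm; the calibration is good to about 2 mm. A picture is of the moment at which its call begins: read the wrist's pose just before it. camera_params takes no time and is no camera call; for the wrist camera it gives the pose at the moment of the call.
- ctrl.sign_off(): hands the job in, once; it reports no verdict.
The state is a dict: "time_s": time; "joint_positions": joint angles; "joint_velocities": joint speeds; "effort": joint torques, N m; "tcp_pos": TCP position; "eef_rot": TCP orientation; "force": force on the tool from outside, world axes, zero at the start; "wrist_torque": the same for the moment, N m; "finger_gap": finger opening in mm.
Only numpy, scipy, OpenCV 4.12 (cv2) and the standard library are available. Lean on these libraries where they do the work, as an engineer would, in place of code of your own. Each camera call takes 0.05 s, during which the arm holds its last target.

TASK

Make the paper guillotine safe before it is put away: hold its spring catch down with one fingertip and, keeping it down, slide the bolt fully home into the closed blade arm with the other; then let go so that the catch springs up and locks the bolt. Pick nothing up: leave the blade arm down and everything else where it lies.

Things in the scene. Friction and masses are not known exactly. Their poses are not given: they have to be found in the camera images.
- guillotine: Bench lever guillotine, fixed: grey deck 402 x 300 mm, top 30 mm above the table, yaw within 20 degrees. x points away from the user along the blade, y left, z up; origin on the table under the front face of the low aluminium fence (top 42 mm). The bolt lock is on the narrow ledge in front of the fence, near the blade arm: rod along y at x -30 mm, thumb bar of the catch nearer the user.
- bolt_knob (a point): Top centre of the bolt's knob: upright steel knob 15 mm in diameter, from 66 to 100 mm above the table, on a 10 mm rod in two saddles (tops 60 mm). It slides towards the blade arm (guillotine -y), knob centre from y 36 mm (drawn) to 4 mm (home). A finger pushes it on its +y side, where the rod and its saddle (60 mm) are all that lies below. Axes as the guillotine's.
- bolt (a joint): Travel of the bolt in m: 0 drawn back (at the start 0 to 0.0015), 0.032 at its stop, fully home through the hole in the blade arm. It drags with about 1.5 N and has no spring. While the catch is up the bolt can move only about 2 mm; the catch can spring up again only once the bolt is past 0.027.
- catch_bar (a point): Top centre of the catch's thumb bar: dark flat steel bar parallel to the bolt, 47 mm nearer the user than the knob, 90 mm long (guillotine y -7 to 83 mm), 30 mm deep (x -92 to -62 mm), top 80 mm above the table when up. Pressed from above it swings down about a hinge along y behind the bolt (x -8, z 40 mm): the push is the same all along it, and a fingertip may slide along it.
- catch (a joint): Angle of the catch in rad: 0 up (locking), 0.15 fully down at its stop, where the middle of the bar is 10 mm lower. It frees the bolt from about 0.10 (7 mm down). Its spring takes about 3 N at the middle of the bar to start and 7 N fully down, and brings it back up.
- bolt_hole (a point): Centre of the hole through the aluminium blade arm that the bolt enters, 51 mm above the table while the arm is shut, as now. Shut, the arm lies along the deck's right edge (guillotine y -66 to -50 mm, top 72 mm above the table), hinged at the back, its black handle reaching 187 mm in front of the fence; it can be swung up by the handle.
- knife: Bystander: closed cutting knife, black and yellow, 150 x 22 x 19 mm, lying on the deck; origin at the centre of its underside.
- paperweight: Bystander: brass paperweight with a knob, 52 mm across, 48 mm tall, standing on the deck; origin at the centre of its underside.
- eraser: Bystander: white eraser 22 x 45 x 13 mm on the front ledge, left of the lock; origin at the centre of its underside.
- steel_rule: Bystander: steel rule 300 x 30 x 3 mm on the cutting mat; origin at the centre of its underside.
- tape_roll: Bystander: roll of paper tape lying flat, 84 mm across, 25 mm tall; origin at the centre of its underside.
- paste_jar: Bystander: closed jar 68 mm across, 75 mm tall; origin at the centre of its underside.
- tub: Bystander: open white plastic tub 110 x 150 x 70 mm; origin at the centre of its underside.

How it is judged:
By the outcome, as a careful person would: the job done as asked, in the order asked, and still so for the second after the job is handed in, with the robot touching nothing.
It also fails if it takes over 35 s, if anything falls off the work surface, if the arm or the gripper's body presses on something with over 40 N, if the wrist force passes 120 N, or if a joint passes its speed limit or range.

## Working session

There is one attempt and no reset: what is moved stays moved. The work goes in short steps, Python scripts to look and compute and a tool call to move; the robot and the scene stay as the last step left them, time stands still between calls to the robot, and variables do not carry over. Pictures are saved under pics/ and viewed, and the job is handed in when it is done.

Besides the shell and the picture viewer there is one more tool, called by a JSON object that holds its "api" and its "payload". move_arm: Moves the arm, as the interface text tells. Its arguments: {"type":"object","properties":{"moves":{"type":"array"},"grip_force":{"type":"number"}},"required":["moves"]}

```bash
mkdir -p pics; cat > h.py <<'E'
import numpy as np, cv2
from station import ctrl
def save(n,im): cv2.imwrite('pics/'+n+'.png',im)
def ray(name,u,v,P=None):
    P=P or ctrl.camera_params(name); K=np.array(P["camera_matrix"],float);D=np.array(P["D"],float);E=np.array(P["extrinsics"],float)
    q=cv2.undistortPoints(np.array([[[u,v]]],float),K,D)[0,0]
    d=E[:3,:3]@np.array([q[0],-q[1],-1.]); return E[:3,3],d
def onz(name,u,v,z,P=None):
    o,d=ray(name,u,v,P); return o+d*(z-o[2])/d[2]
def proj(name,p,P=None):
    P=P or ctrl.camera_params(name); K=np.array(P["camera_matrix"],float);D=np.array(P["D"],float);E=np.array(P["extrinsics"],float)
    c=np.linalg.inv(E)@np.append(p,1.); c=np.array([c[0],-c[1],-c[2]])
    return cv2.projectPoints(c.reshape(1,1,3),np.zeros(3),np.zeros(3),K,D)[0].ravel()
def tri(a,b):
    (o1,d1),(o2,d2)=a,b; d1=d1/np.linalg.norm(d1);d2=d2/np.linalg.norm(d2)
    s=np.linalg.lstsq(np.c_[d1,-d2],o2-o1,rcond=None)[0]; p=o1+s[0]*d1;q=o2+s[1]*d2
    return (p+q)/2,np.linalg.norm(p-q)
E
python3 - <<'E'
from h import *
import pickle
s=ctrl.observe();print({k:np.round(v,3) for k,v in s.items()})
d={}
for n in("scene","side","wrist"):
    P=ctrl.camera_params(n);im,dp=ctrl.capture(n);save(n+'0',im);d[n]=(P,im,dp);print(n,np.round(np.array(P["extrinsics"])[:3],2).tolist(),P["D"])
pickle.dump(d,open('c0.pkl','wb'))
E
```

```text
{'time_s': np.float64(0.0), 'joint_positions': array([ 1.172,  0.125,  1.652, -0.   ,  1.367, -0.083]), 'joint_velocities': array([-0.001, -0.002, -0.001,  0.001,  0.001,  0.002]), 'effort': array([ 2.0000e-03, -4.1759e+01, -3.5994e+01,  7.8000e-02,  4.9000e-02,
       -0.0000e+00]), 'tcp_pos': array([201.681, 617.268, 213.401]), 'eef_rot': array([ 3.06 ,  1.569, -1.969]), 'force': array([ 1.028, -0.537,  0.925]), 'wrist_torque': array([-0.005, -0.044, -0.03 ]), 'finger_gap': np.float64(94.756)}
scene [[-0.32, -0.7, 0.64, 1363.22], [0.95, -0.24, 0.21, 292.6], [0.01, 0.67, 0.74, 1095.46]] [0.03478212 0.         0.         0.         0.        ]
side [[0.82, 0.41, -0.4, -98.77], [-0.57, 0.57, -0.59, -825.62], [-0.01, 0.72, 0.7, 1079.09]] [-0.10602326  0.          0.          0.          0.        ]
wrist [[0.31, -0.91, -0.26, 126.84], [0.95, 0.3, 0.09, 642.55], [-0.0, -0.28, 0.96, 382.74]] [-0.01778678  0.          0.          0.          0.        ]
```

View pics/scene0.png

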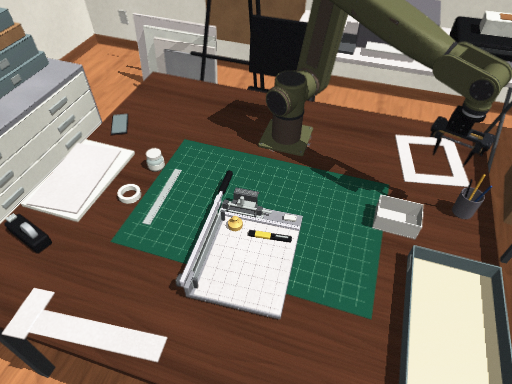

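View pics/side0.png

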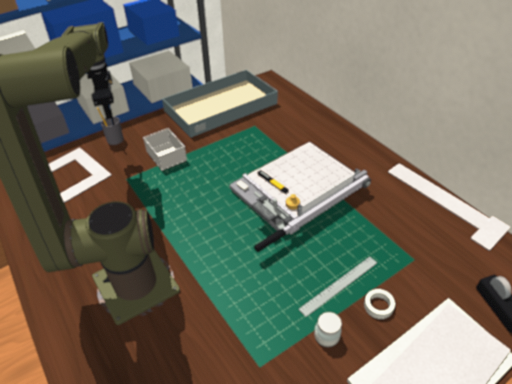

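View pics/wrist0.png

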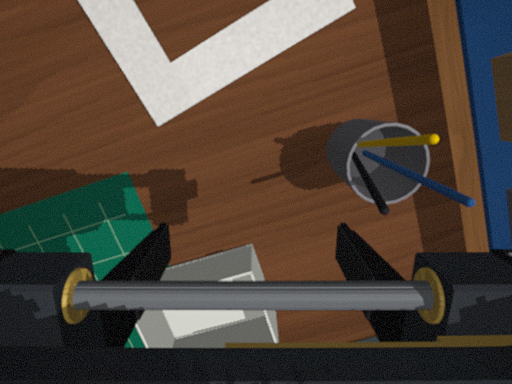

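The scene view shows the lock near (245,203) with the blade arm on its left. The side view shows it near (262,212). I'll enlarge both.

```bash
python3 - <<'E'
from h import *
import pickle
d=pickle.load(open('c0.pkl','rb'))
a=cv2.resize(d['scene'][1][165:265,195:315],None,fx=6,fy=6,interpolation=cv2.INTER_CUBIC);save('scz',a)
a=cv2.resize(d['side'][1][165:255,220:330],None,fx=6,fy=6,interpolation=cv2.INTER_CUBIC);save('siz',a)
E
```

```text
(no output)
```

View pics/scz.png

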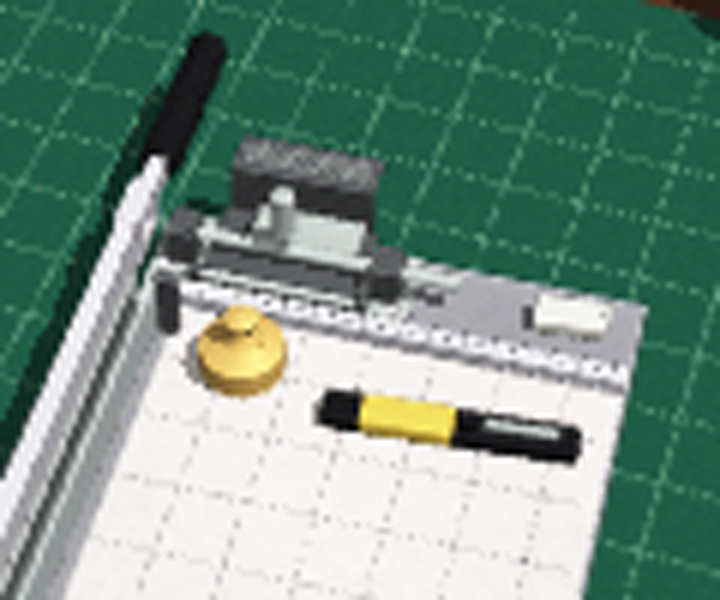

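View pics/siz.png

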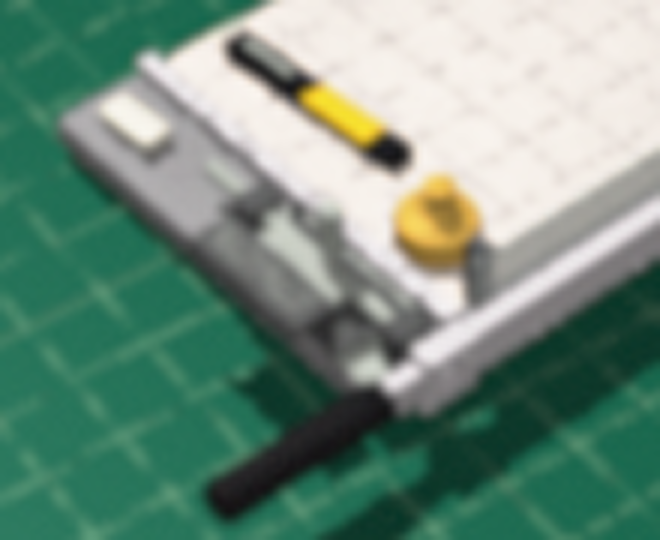

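```bash
python3 - <<'E'
from h import *
S=lambda x,y:(195+x/6,165+y/6); T=lambda x,y:(220+x/6,165+y/6)
fl=S(645,308); fl2=T(62,125)
print('ledge corner',onz('scene',*fl,30),onz('side',*fl2,30),tri(ray('scene',*fl),ray('side',*fl2)))
print('back left',onz('scene',281,314,30))
k,k2=S(283,190),T(325,205)
print('knob',tri(ray('scene',*k),ray('side',*k2)),onz('scene',*k,100),onz('side',*k2,100))
print('bar near corners',onz('scene',*S(240,142),80),onz('scene',*S(383,165),80),onz('scene',*S(376,190),80),onz('scene',*S(233,168),80))
print('fence', onz('scene',*S(628,366),42),onz('scene',*S(180,282),42))
print('handle end',onz('scene',*S(208,40),70))
E
```

```text
ledge corner [458.14132248 183.99504055  30.        ] [452.84323678 171.84720324  30.        ] (array([455.24631246, 181.30594405,  23.48339961]), np.float64(5.8916537810540195))
back left [845.44181195 211.50497967  30.        ]
knob (array([497.93763807, -32.7258617 , 100.4303419 ]), np.float64(0.14000395643432387)) [497.50630167 -32.81894785 100.        ] [498.23005978 -32.44563159 100.        ]
bar near corners [450.67075282 -77.85276602  80.        ] [441.00582638  11.34308306  80.        ] [462.12988192  13.73036137  80.        ] [472.66693429 -74.24983517  80.        ]
fence [514.6300497  186.14621018  42.        ] [538.27082618 -85.19586254  42.        ]
handle end [ 362.17255395 -132.96160374   70.        ]
```

```bash
cat >> h.py <<'E'
from scipy.spatial.transform import Rotation as Ro
def tool():
    s=ctrl.observe(); return np.array(s['tcp_pos']),Ro.from_euler('xyz',s['eef_rot']).as_matrix(),s
def plan(target,yaw_z_dir):
    p,R,s=tool(); sh=R.T@(np.array(target)-p)/10
    z=R[:,2];best=[]
    for sg in(1,-1):
        g=sg*np.array([np.cos(yaw_z_dir),np.sin(yaw_z_dir),0]); gt=R.T@g
        best.append(np.degrees(np.arctan2(-gt[1],gt[2])))
    print('tcp',p.round(1),'shift cm',sh.round(2),'turn options',np.round(best,1),'t',s['time_s'],'gap',s['finger_gap'])
    return sh,best
E
python3 - <<'E'
from h import *
p,R,s=tool();print(R.round(3))
E0=np.array(ctrl.camera_params('wrist')['extrinsics']);print('cam in tool',R.T@(E0[:3,3]-p))
plan([480,-15,220],np.radians(5))
E
```

```text
[[-0.001 -0.951  0.311]
 [-0.001  0.311  0.951]
 [-1.     0.    -0.002]]
cam in tool [-169.22078856   79.02383504    0.43986725]
tcp [201.7 617.4 213.7] shift cm [ -0.56 -46.09 -51.47] turn options [  66.9 -113.1] t 0.15 gap 95.07355026480023
```

{"api": "move_arm", "payload": {"moves": [{"claw": 1, "x": -0.5, "y": -44.7, "z": -47.2, "turn": 67}, {"claw": 1, "x": -0.5, "y": -44.7, "z": -47.2, "turn": 67}, {"claw": 1, "x": -0.5, "y": -44.7, "z": -47.2, "turn": 67}, {"claw": 1, "x": -0.5, "y": -44.7, "z": -47.2, "turn": 67}, {"claw": 1, "x": -0.5, "y": -44.7, "z": -47.2, "turn": 67}, {"claw": 1, "x": -0.5, "y": -44.7, "z": -47.2, "turn": 67}, {"claw": 1, "x": -0.5, "y": -44.7, "z": -47.2, "turn": 67}, {"claw": 1, "x": -0.5, "y": -44.7, "z": -47.2, "turn": 67}, {"claw": 1, "x": -0.5, "y": -44.7, "z": -47.2, "turn": 67}, {"claw": 1, "x": -0.5, "y": -44.7, "z": -47.2, "turn": 67}]}}

```text
time_s: 0.98
tcp_pos: [380.2, 239.3, 217.6]
eef_rot: [-1.864, 1.569, -1.783]
force: [0.5, -0.0, -0.1]
finger_gap: 94.8
```

```bash
python3 - <<'E'
from h import *
p,R,s=tool();print(R.round(3),s['joint_positions'])
plan([480,30,220],np.radians(5))
E
```

```text
[[-0.    -0.081  0.997]
 [-0.001  0.997  0.081]
 [-1.    -0.001 -0.   ]] [ 4.42851885e-01 -3.43092765e-01  2.07383259e+00 -1.14645532e-03
  1.41172213e+00  3.61856822e-01]
tcp [380.2 239.3 217.6] shift cm [ -0.22 -21.67   8.25] turn options [ -0.3 179.7] t 0.9833 gap 94.82362521882452
```

{"api": "move_arm", "payload": {"moves": [{"claw": 1, "x": -0.2, "y": -21.7, "z": 8.3, "turn": 0}, {"claw": 1, "x": -0.2, "y": -21.7, "z": 8.3, "turn": 0}, {"claw": 1, "x": -0.2, "y": -21.7, "z": 8.3, "turn": 0}, {"claw": 1, "x": -0.2, "y": -21.7, "z": 8.3, "turn": 0}, {"claw": 1, "x": -0.2, "y": -21.7, "z": 8.3, "turn": 0}, {"claw": 1, "x": -0.2, "y": -21.7, "z": 8.3, "turn": 0}, {"claw": 1, "x": -0.2, "y": -21.7, "z": 8.3, "turn": 0}, {"claw": 1, "x": -0.2, "y": -21.7, "z": 8.3, "turn": 0}, {"claw": 1, "x": -0.2, "y": -21.7, "z": 8.3, "turn": 0}]}}

```text
time_s: 1.73
tcp_pos: [480.1, 30.1, 219.4]
eef_rot: [-2.59, 1.569, -2.509]
force: [0.7, 0.4, -0.3]
finger_gap: 95.1
```

```bash
python3 - <<'E'
from h import *
import pickle
P=ctrl.camera_params('wrist');p,R,s=tool();print(p)
im,dp=ctrl.capture('wrist');save('w1',im);pickle.dump((P,im,dp),open('w1.pkl','wb'))
plan([480,-30,220],np.radians(5))
E
```

```text
[480.12215004  30.10990462 219.43266022]
tcp [480.1  30.6 219.6] shift cm [-0.04 -6.04 -0.51] turn options [ -0.3 179.7] t 1.7833 gap 94.82559253578961
```

View pics/w1.png

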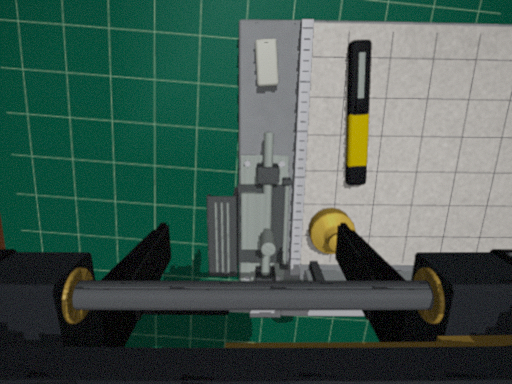

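The knob top is at about (268,247). The bar spans columns 207–238 and rows 196–274, and the rod lies along column 268. Next is a second view, 60 mm further on.

{"api": "move_arm", "payload": {"moves": [{"claw": 1, "x": 0, "y": -3, "z": -0.3, "turn": 0}, {"claw": 1, "x": 0, "y": -6, "z": -0.5, "turn": 0}, {"claw": 1, "x": 0, "y": -6, "z": -0.5, "turn": 0}]}}

```text
time_s: 2.03
tcp_pos: [479.7, -31.3, 219.6]
eef_rot: [-1.934, 1.568, -1.853]
force: [0.1, 0.1, -1.1]
finger_gap: 95.4
```

```bash
python3 - <<'E'
from h import *
import pickle
P=ctrl.camera_params('wrist');p,R,s=tool();print(p)
im,dp=ctrl.capture('wrist');save('w2',im);pickle.dump((P,im,dp),open('w2.pkl','wb'))
a=pickle.load(open('w1.pkl','rb'))[1]
save('w1z',cv2.resize(a[120:290,190:320],None,fx=3.5,fy=3.5,interpolation=cv2.INTER_CUBIC))
save('w2z',cv2.resize(im[60:230,190:320],None,fx=3.5,fy=3.5,interpolation=cv2.INTER_CUBIC))
E
```

```text
[479.70251736 -31.31286082 219.60372586]
```

View pics/w2.png

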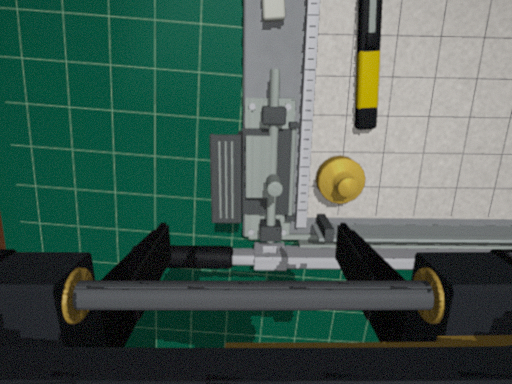

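View pics/w1z.png

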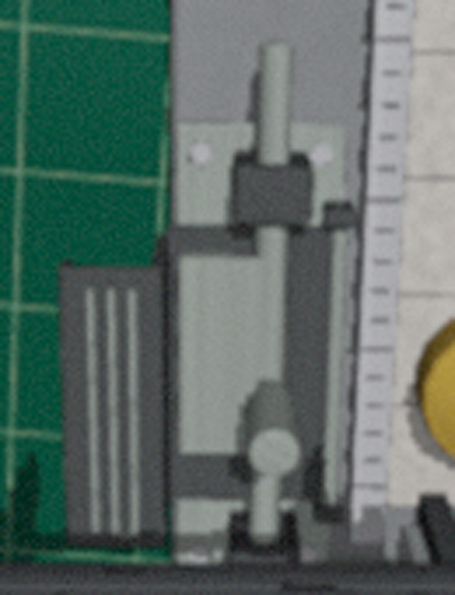

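View pics/w2z.png

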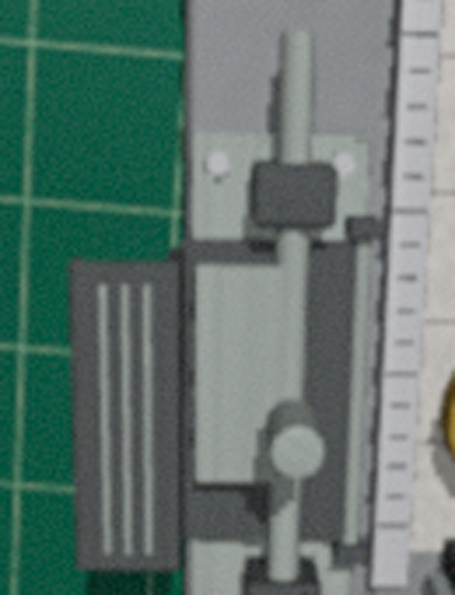

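```bash
cat > m.py <<'E'
from h import *
import pickle
P1=pickle.load(open('w1.pkl','rb'))[0];P2=pickle.load(open('w2.pkl','rb'))[0]
A=lambda x,y:(190+(x+.5)/3.5-.5,120+(y+.5)/3.5-.5);B=lambda x,y:(190+(x+.5)/3.5-.5,60+(y+.5)/3.5-.5)
def T(n,a,b,z):
    p,e=tri(ray('wrist',*A(*a),P1),ray('wrist',*B(*b),P2));print(n,p.round(1),round(e,2),'plane:',onz('wrist',*A(*a),z,P1).round(1)[:2],onz('wrist',*B(*b),z,P2).round(1)[:2]);return p
T('knob',(273,450),(298,450),100)
T('barTL',(62,265),(70,262),80)
T('barTR',(165,268),(182,262),80)
T('barBL',(68,545),(78,570),80)
T('barBR',(166,543),(184,568),80)
T('stripe1t',(90,288),(102,284),80)
T('stripe1b',(97,532),(108,554),80)
T('stripe3t',(132,291),(147,285),80)
T('stripe3b',(138,532),(150,554),80)
T('rodend',(275,45),(297,32),56)
T('screw1',(200,153),(217,163),35)
E
python3 m.py
```

```text
knob [499.9 -31.7  97.9] 0.56 plane: [499.5 -30.7] [500.  -31.1]
barTL [434.7  10.   72.6] 0.72 plane: [436.   12.3] [435.3  10.9]
barTR [465.3  13.   77.4] 0.14 plane: [465.3  13.8] [465.4  13.3]
barBL [441.1 -79.4  76.8] 0.0 plane: [441.5 -77.4] [441.5 -78.1]
barBR [471.8 -76.2  76.8] 0.86 plane: [471.4 -74.3] [472.3 -74.9]
stripe1t [444.    5.3  77.7] 0.08 plane: [444.3   6.1] [444.2   5.6]
stripe1b [450.  -72.7  79.2] 0.19 plane: [450.1 -72.2] [449.9 -72.4]
stripe3t [456.4   6.5  80.9] 0.07 plane: [456.3   6.2] [456.4   6.3]
stripe3b [462.3 -71.7  79. ] 0.53 plane: [462.6 -71.2] [462.1 -71.4]
rodend [492.1  76.1  52.8] 0.01 plane: [491.9  76.5] [491.9  75.9]
screw1 [472.6  38.6  34.1] 0.13 plane: [472.5  38.8] [472.6  38.6]
```

Two views give knob height 98 (text 100), bar height 77–80 (text 80), bar 90 x 30 mm and yaw 4.3°. These all agree with the text. Next I set the finger gap and hover above.

```bash
python3 - <<'E'
from h import *
plan([474.3,-9.8,112],np.radians(4.3))
E
```

```text
tcp [479.7 -29.7 219.6] shift cm [10.76  2.04 -0.37] turn options [   0.4 -179.6] t 2.0833 gap 95.14428271378848
```

{"api": "move_arm", "payload": {"moves": [{"claw": 0.37, "x": 0, "y": 2.0, "z": -0.4, "turn": 0.4}, {"claw": 0.37, "x": 4, "y": 2.0, "z": -0.4, "turn": 0.4}, {"claw": 0.37, "x": 8, "y": 2.0, "z": -0.4, "turn": 0.4}, {"claw": 0.37, "x": 10.2, "y": 2.0, "z": -0.4, "turn": 0.4}, {"claw": 0.37, "x": 10.2, "y": 2.0, "z": -0.4, "turn": 0.4}, {"claw": 0.37, "x": 10.2, "y": 2.0, "z": -0.4, "turn": 0.4}, {"claw": 0.37, "x": 10.2, "y": 2.0, "z": -0.4, "turn": 0.4}, {"claw": 0.37, "x": 10.2, "y": 2.0, "z": -0.4, "turn": 0.4}]}}

```text
time_s: 2.75
tcp_pos: [475.9, -9.9, 120.4]
eef_rot: [-0.42, 1.567, -0.345]
force: [-0.4, 0.2, 0.1]
finger_gap: 47.0
```

```bash
cat > look.py <<'E'
from h import *
import sys
n=sys.argv[1]
p,R,s=tool()
print(p.round(1),'F',np.round(s['force'],2),'gap',s['finger_gap'],'t',s['time_s'])
for c,(x,y) in (('wrist',(0,0)),('scene',(195,150)),('side',(220,150))):
    im,_=ctrl.capture(c)
    save(n+c, im if c=='wrist' else cv2.resize(im[y:y+110,x:x+130],None,fx=5,fy=5,interpolation=cv2.INTER_CUBIC))
plan([474.3,-9.8,90],np.radians(4.3))
E
python3 look.py a
```

```text
[475.9  -9.9 120.4] F [-0.41  0.15  0.14] gap 46.9790252852359 t 2.75
tcp [475.3 -10.3 119.6] shift cm [ 2.96  0.06 -0.1 ] turn options [ -0. 180.] t 2.9 gap 37.140923841038486
```

View pics/awrist.png

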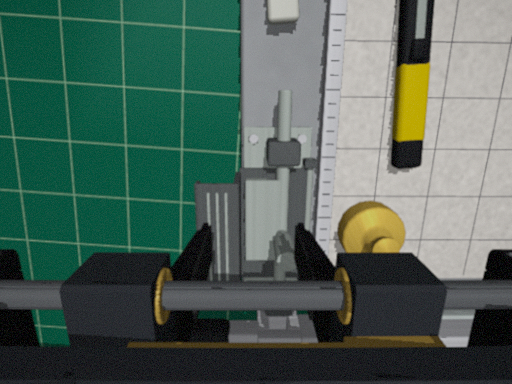

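View pics/ascene.png

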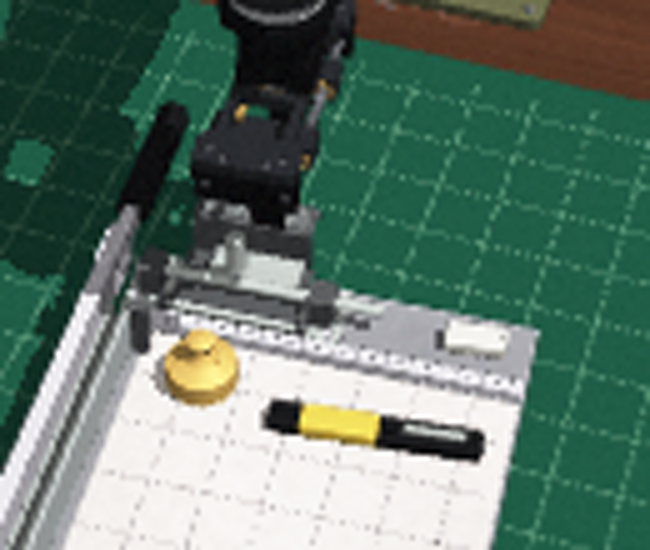

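View pics/aside.png

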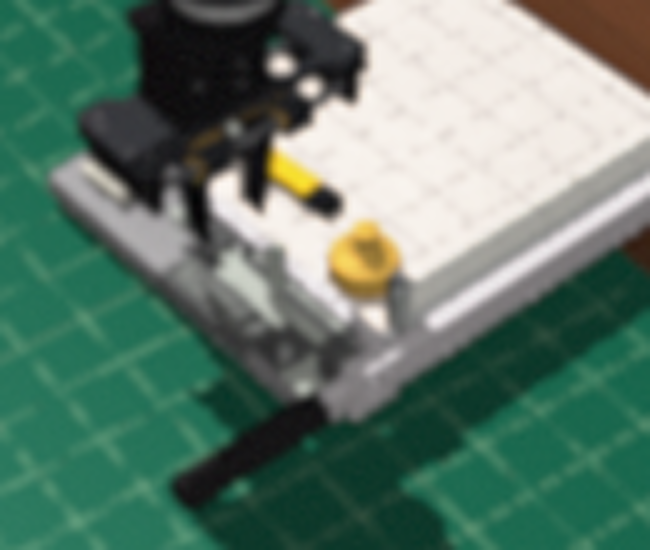

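The fingers straddle as planned: the left one over the bar, the right one on the +y side of the knob at (285,240). Now I lower to just above the bar.

{"api": "move_arm", "payload": {"moves": [{"claw": 0.37, "x": 2, "y": 0.05, "z": -0.1, "turn": 0}, {"claw": 0.37, "x": 3.3, "y": 0.05, "z": -0.1, "turn": 0}, {"claw": 0.37, "x": 3.3, "y": 0.05, "z": -0.1, "turn": 0}, {"claw": 0.37, "x": 3.3, "y": 0.05, "z": -0.1, "turn": 0}, {"claw": 0.37, "x": 3.3, "y": 0.05, "z": -0.1, "turn": 0}]}}

```text
time_s: 3.32
tcp_pos: [475.1, -10.1, 87.7]
eef_rot: [-0.411, 1.566, -0.337]
force: [-0.1, 0.4, 0.2]
finger_gap: 35.2
```

```bash
python3 look.py b
```

```text
[475.1 -10.1  87.7] F [-0.15  0.45  0.21] gap 35.201638751333995 t 3.3167
tcp [475.2 -10.   87.8] shift cm [-0.22  0.03 -0.09] turn options [ -0. 180.] t 3.4667 gap 35.09123639938438
```

View pics/bwrist.png

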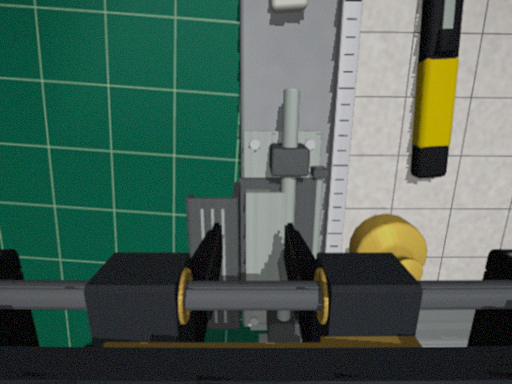

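View pics/bside.png

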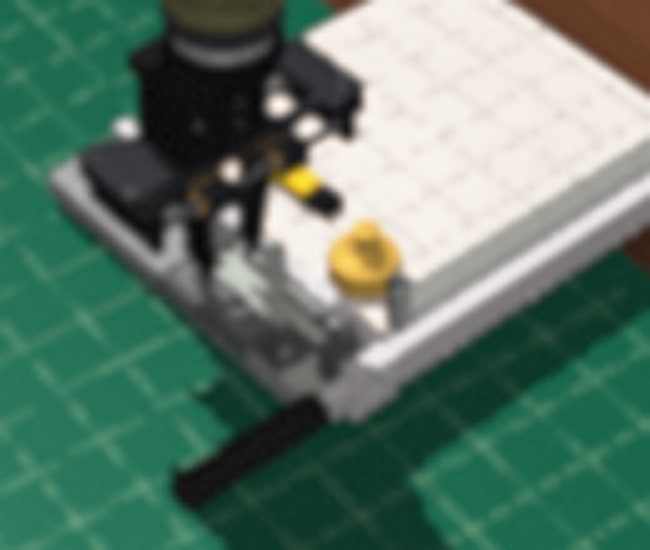

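View pics/bscene.png

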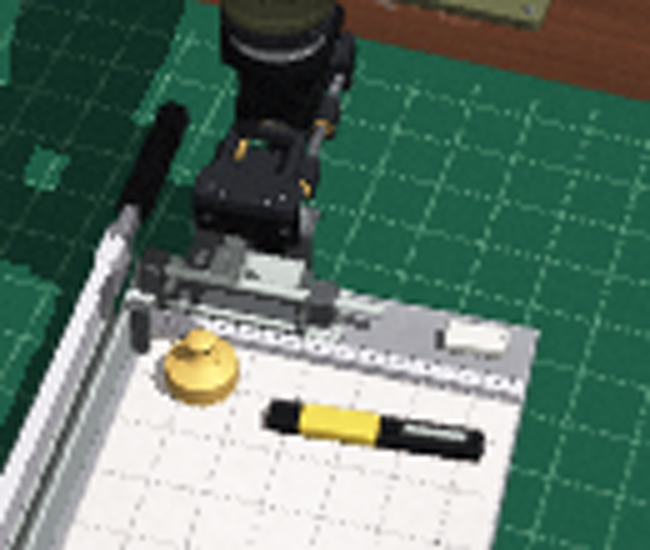

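No contact yet (force ≈ 0), and the tips are already below the knob's top. Now I press the catch down in steps.

{"api": "move_arm", "payload": {"moves": [{"claw": 0.37, "x": 0.8, "y": 0, "z": -0.1, "turn": 0}, {"claw": 0.37, "x": 1.3, "y": 0, "z": -0.1, "turn": 0}, {"claw": 0.37, "x": 1.3, "y": 0, "z": -0.1, "turn": 0}, {"claw": 0.37, "x": 1.3, "y": 0, "z": -0.1, "turn": 0}]}}

```text
time_s: 3.8
tcp_pos: [473.8, -10.3, 74.9]
eef_rot: [-0.667, 1.567, -0.593]
force: [-3.7, -0.1, 6.9]
finger_gap: 35.3
```

{"api": "move_arm", "payload": {"moves": [{"claw": 0.37, "x": 0.3, "y": 0, "z": 0, "turn": 0}, {"claw": 0.37, "x": 0.5, "y": 0, "z": 0, "turn": 0}, {"claw": 0.37, "x": 0.5, "y": 0, "z": 0, "turn": 0}, {"claw": 0.37, "x": 0.5, "y": 0, "z": 0, "turn": 0}]}}

```text
time_s: 4.13
tcp_pos: [471.8, -10.4, 70.2]
eef_rot: [-2.651, 1.567, -2.576]
force: [-8.7, -0.3, 9.7]
finger_gap: 35.2
```

```bash
python3 look.py c
```

```text
[471.8 -10.4  70.2] F [-8.72 -0.31  9.75] gap 35.20018146088528 t 4.1333
tcp [471.8 -10.4  70.2] shift cm [-1.98  0.04  0.25] turn options [ -0. 180.] t 4.2833 gap 35.20534584735804
```

View pics/cscene.png

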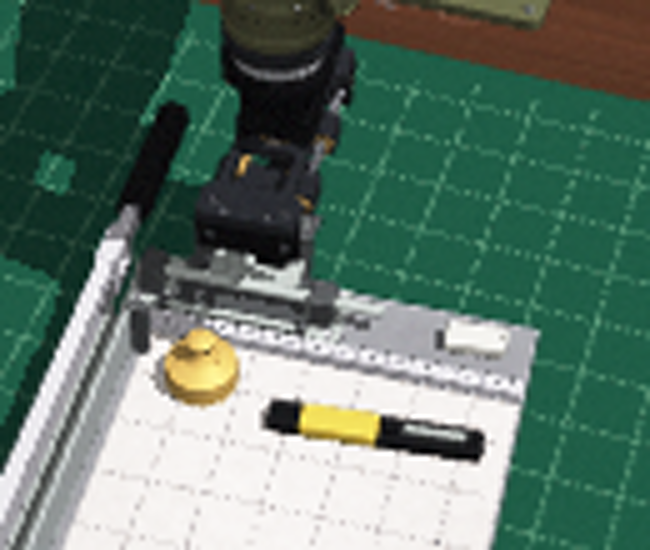

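View pics/cwrist.png

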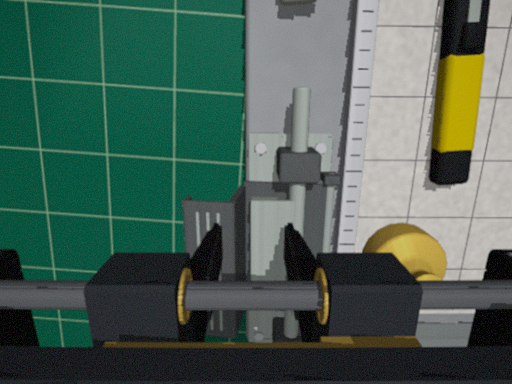

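The catch is about 10 mm down (tip z 70.2, Fz ≈ 10 N). The tool was dragged 2–3 mm towards the user as the bar tilted, but finger B still faces the knob. Now I slide towards the blade arm while keeping the pressure on.

{"api": "move_arm", "payload": {"moves": [{"claw": 0.37, "x": 0.1, "y": -0.3, "z": 0.2, "turn": 0}, {"claw": 0.37, "x": 0.1, "y": -0.6, "z": 0.2, "turn": 0}, {"claw": 0.37, "x": 0.1, "y": -0.9, "z": 0.2, "turn": 0}, {"claw": 0.37, "x": 0.1, "y": -1.2, "z": 0.2, "turn": 0}, {"claw": 0.37, "x": 0.1, "y": -1.5, "z": 0.2, "turn": 0}, {"claw": 0.37, "x": 0.1, "y": -1.5, "z": 0.2, "turn": 0}]}}

```text
time_s: 4.78
tcp_pos: [474.8, -23.0, 70.4]
eef_rot: [2.386, 1.565, 2.459]
force: [-4.5, 8.3, 10.8]
finger_gap: 35.2
```

```bash
python3 look.py d
```

```text
[474.8 -23.   70.4] F [-4.49  8.27 10.83] gap 35.20561933962506 t 4.7833
tcp [474.8 -23.   70.4] shift cm [-1.95  1.33  0.03] turn options [-1.000e-01  1.799e+02] t 4.9333 gap 35.12450035817751
```

View pics/dscene.png

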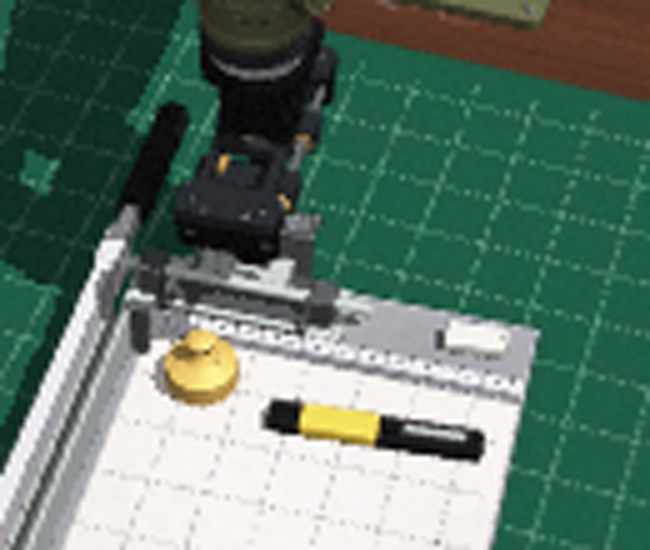

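View pics/dwrist.png

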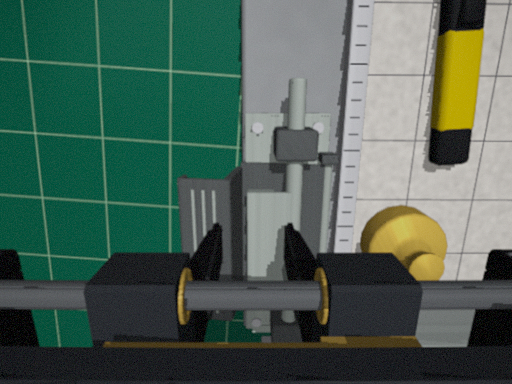

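The rod's tail behind the saddle has shortened from about 62 to 48 px in the wrist view, so the bolt is moving. I'll continue.

{"api": "move_arm", "payload": {"moves": [{"claw": 0.37, "x": 0.1, "y": -0.4, "z": 0.1, "turn": 0}, {"claw": 0.37, "x": 0.1, "y": -0.7, "z": 0.1, "turn": 0}, {"claw": 0.37, "x": 0.1, "y": -1.0, "z": 0.1, "turn": 0}, {"claw": 0.37, "x": 0.1, "y": -1.3, "z": 0.1, "turn": 0}, {"claw": 0.37, "x": 0.1, "y": -1.6, "z": 0.1, "turn": 0}, {"claw": 0.37, "x": 0.1, "y": -1.9, "z": 0.1, "turn": 0}, {"claw": 0.37, "x": 0.1, "y": -1.9, "z": 0.1, "turn": 0}]}}

```text
time_s: 5.52
tcp_pos: [477.3, -39.6, 70.6]
eef_rot: [2.037, 1.56, 2.109]
force: [-4.3, 9.6, 12.3]
finger_gap: 35.3
```

```bash
python3 look.py e
```

```text
[477.3 -39.6  70.6] F [-4.28  9.57 12.31] gap 35.327307601639 t 5.5167
tcp [477.3 -39.6  70.7] shift cm [-1.9   3.01 -0.09] turn options [ -0.2 179.8] t 5.6667 gap 35.16716324834009
```

View pics/ewrist.png

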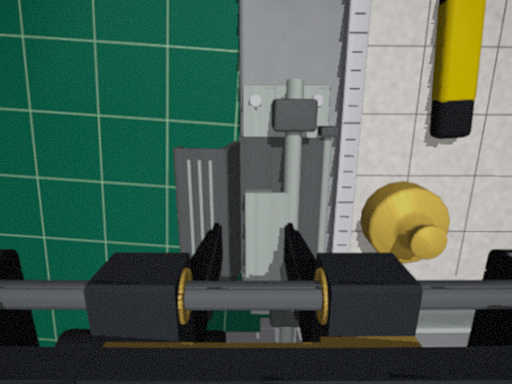

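View pics/escene.png

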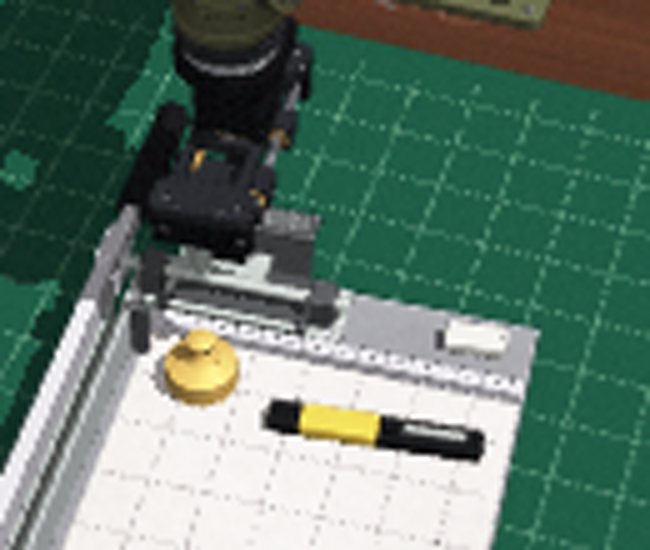

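The rod tail is now down to about 20 px, so roughly 8 mm of travel remains.

{"api": "move_arm", "payload": {"moves": [{"claw": 0.37, "x": 0.1, "y": -0.4, "z": 0, "turn": 0}, {"claw": 0.37, "x": 0.1, "y": -0.6, "z": 0, "turn": 0}, {"claw": 0.37, "x": 0.1, "y": -0.8, "z": 0, "turn": 0}, {"claw": 0.37, "x": 0.1, "y": -1.0, "z": 0, "turn": 0}, {"claw": 0.37, "x": 0.1, "y": -1.2, "z": 0, "turn": 0}, {"claw": 0.37, "x": 0.1, "y": -1.2, "z": 0, "turn": 0}]}}

```text
time_s: 6.17
tcp_pos: [477.9, -46.5, 70.8]
eef_rot: [1.829, 1.549, 1.899]
force: [-4.8, 20.5, 14.1]
finger_gap: 35.5
```

```bash
python3 look.py f
```

```text
[477.9 -46.5  70.8] F [-4.83 20.47 14.13] gap 35.45318044858322 t 6.1667
tcp [477.9 -46.6  70.8] shift cm [-1.85  3.73 -0.11] turn options [ -0.2 179.8] t 6.3167 gap 35.38990551376253
```

View pics/fwrist.png

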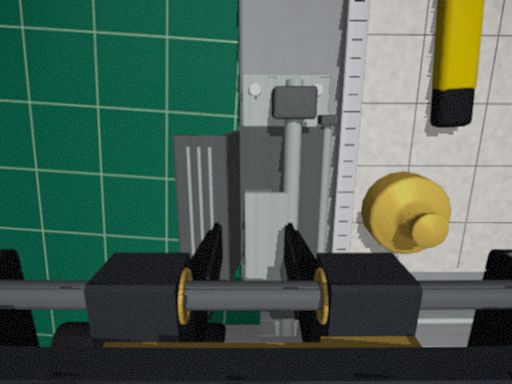

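View pics/fscene.png

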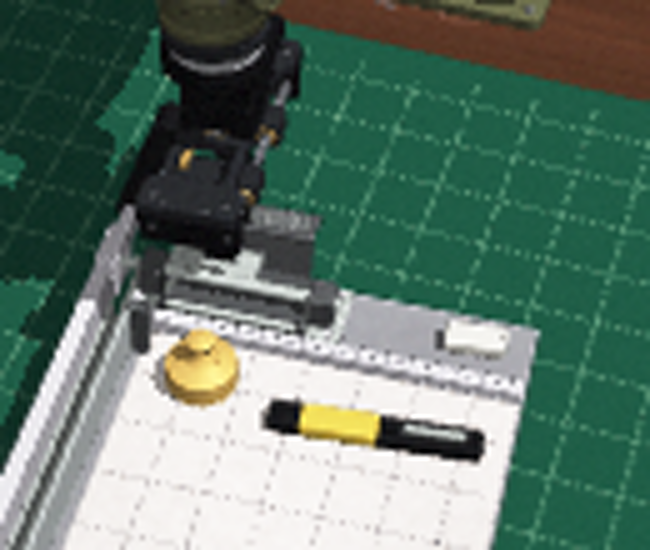

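Fy has doubled to 20 N, which suggests the stop. I'll check the travel from the rod's end.

```bash
python3 - <<'E'
from h import *
import pickle
P=ctrl.camera_params('wrist')
im=cv2.imread('pics/fwrist.png')
save('fz',cv2.resize(im[60:140,250:350],None,fx=6,fy=6,interpolation=cv2.INTER_CUBIC))
pickle.dump(P,open('f.pkl','wb'))
E
```

```text
(no output)
```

View pics/fz.png

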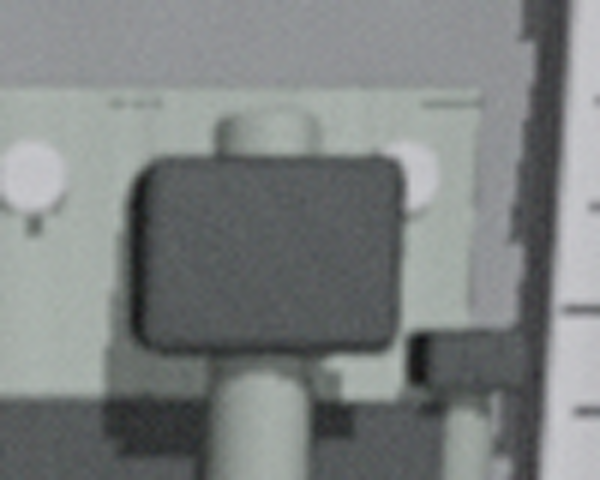

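```bash
python3 - <<'E'
from h import *
import pickle
P=pickle.load(open('f.pkl','rb'));P2=pickle.load(open('w2.pkl','rb'))[0]
a=onz('wrist',250+268/6,60+108/6,55,P);b=onz('wrist',190+297/3.5,60+32/3.5,55,P2)
# screw (fixed) as drift reference
s=onz('wrist',250+32/6,60+175/6,34,P);s2=onz('wrist',190+217/3.5,60+163/3.5,34,P2)
print(a,b,np.linalg.norm((a-b)[:2]),'screw',s,s2)
E
```

```text
[494.32866148  44.9178149   55.        ] [492.32170194  75.66177309  55.        ] 30.80939550224907 screw [473.31145199  38.51534445  34.        ] [473.04878904  38.23598177  34.        ]
```

{"api": "move_arm", "payload": {"moves": [{"claw": 0.37, "x": 0.1, "y": -0.6, "z": 0, "turn": 0}, {"claw": 0.37, "x": 0.1, "y": -0.8, "z": 0, "turn": 0}, {"claw": 0.37, "x": 0.1, "y": -0.8, "z": 0, "turn": 0}, {"claw": 0.37, "x": 0.1, "y": -0.8, "z": 0, "turn": 0}]}}

```text
time_s: 6.65
tcp_pos: [477.9, -46.6, 71.0]
eef_rot: [1.752, 1.532, 1.822]
force: [-5.9, 30.1, 17.4]
finger_gap: 34.9
```

No movement at 30 N, so the bolt is against its stop. I'll ease off the knob while the catch is still held, then lift straight up.

{"api": "move_arm", "payload": {"moves": [{"claw": 0.37, "x": 0.05, "y": 0.1, "z": 0, "turn": 0}, {"claw": 0.37, "x": 0.05, "y": 0.3, "z": 0, "turn": 0}, {"claw": 0.37, "x": 0.05, "y": 0.3, "z": 0, "turn": 0}, {"claw": 0.37, "x": -1, "y": 0.4, "z": 0, "turn": 0}, {"claw": 0.37, "x": -3, "y": 0.5, "z": 0, "turn": 0}, {"claw": 0.37, "x": -6, "y": 0.7, "z": 0, "turn": 0}, {"claw": 0.37, "x": -9, "y": 0.8, "z": 0, "turn": 0}, {"claw": 0.37, "x": -12, "y": 0.8, "z": 0, "turn": 0}, {"claw": 0.37, "x": -12, "y": 0.8, "z": 0, "turn": 0}, {"claw": 0.37, "x": -12, "y": 0.8, "z": 0, "turn": 0}]}}

```text
time_s: 7.48
tcp_pos: [479.8, -43.3, 193.6]
eef_rot: [1.633, 1.534, 1.703]
force: [0.1, 0.4, -0.8]
finger_gap: 35.2
```

```bash
python3 look.py g
```

```text
[479.8 -43.3 193.6] F [ 0.08  0.43 -0.76] gap 35.16708850609116 t 7.4833
tcp [477.5 -42.9 189.5] shift cm [1.007e+01 2.930e+00 1.000e-02] turn options [ -0.3 179.7] t 7.6333 gap 35.123921205608895
```

View pics/gwrist.png

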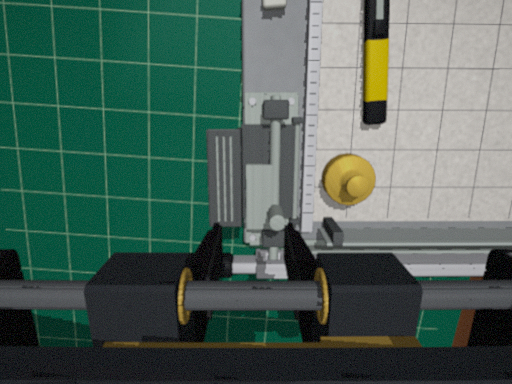

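View pics/gscene.png

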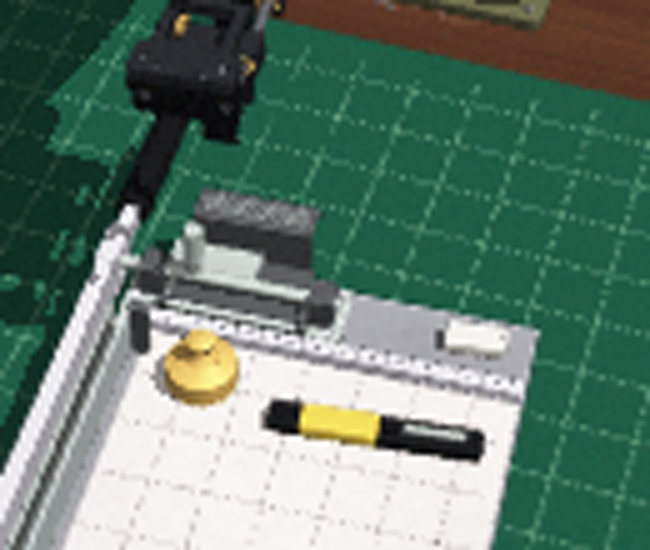

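```bash
python3 - <<'E'
from h import *
import pickle
P=ctrl.camera_params('wrist');im,_=ctrl.capture('wrist');sc,_=ctrl.capture('scene')
pickle.dump((P,im),open('g.pkl','wb'))
save('g2z',cv2.resize(im[80:250,190:320],None,fx=3.5,fy=3.5,interpolation=cv2.INTER_CUBIC))
old=pickle.load(open('c0.pkl','rb'))['scene'][1]
a=[cv2.resize(i[180:225,225:285],None,fx=6.5,fy=6.5,interpolation=cv2.INTER_CUBIC) for i in(old,sc)]
save('cmp',np.hstack(a))
E
```

```text
(no output)
```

View pics/g2z.png

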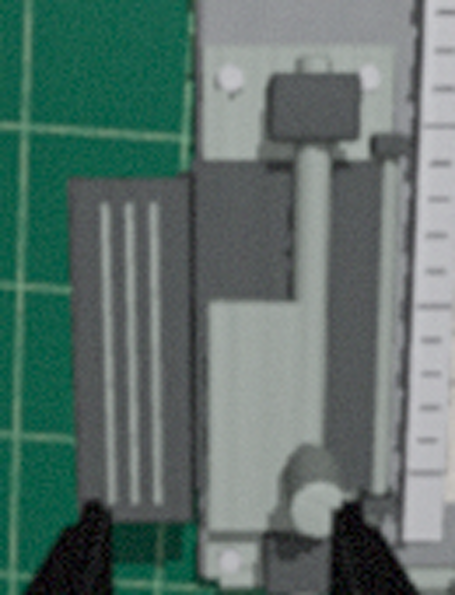

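View pics/cmp.png

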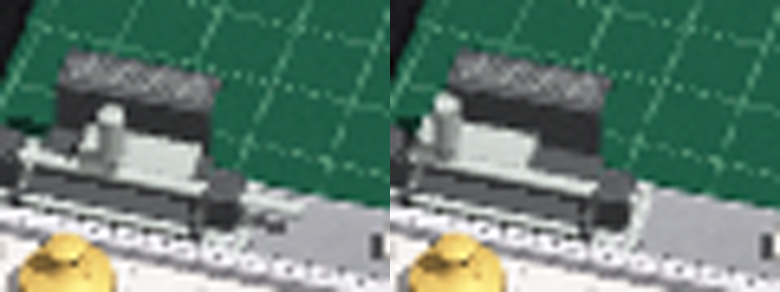

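```bash
python3 - <<'E'
from h import *
import pickle
P=pickle.load(open('g.pkl','rb'))[0];P2=pickle.load(open('w2.pkl','rb'))[0]
B=lambda x,y:(190+x/3.5,80+y/3.5)
k=onz('wrist',*B(319,509),100,P); print('knob',k,np.linalg.norm((k-onz('wrist',190+298/3.5,60+450/3.5,100,P2))[:2]))
print('barTL',onz('wrist',*B(68,179),80,P),'barTR',onz('wrist',*B(188,180),80,P),'stripe3',onz('wrist',*B(153,203),80,P),onz('wrist',*B(158,502),80,P))
print('bar width', np.linalg.norm(onz('wrist',*B(68,179),80,P)-onz('wrist',*B(188,180),80,P)))
u=(225+450/6.5-60+0,0)
p,e=tri(ray('scene',225+(448-390)/6.5,180+100/6.5),ray('wrist',*B(319,509),P));print('knob tri',p,e)
p,e=tri(ray('scene',225+(608-390)/6.5,180+76/6.5),ray('wrist',*B(68,179),P));print('barTL tri',p,e)
print(onz('wrist',*B(231,77),34,P),'screw (472.8,38.4 expected)')
E
```

```text
knob [502.32537716 -63.15875901 100.        ] 31.78469436568395
barTL [435.44039135  10.45509349  80.        ] barTR [464.80816957  12.25852899  80.        ] stripe3 [456.56424358   6.08884026  80.        ] [462.16867236 -71.41477002  80.        ]
bar width 29.42309937852601
knob tri [502.16866764 -62.41416603 101.37636572] 0.48122695408265753
barTL tri [435.40184793   9.41095856  77.96815682] 1.8709477110316146
[473.45116932  38.49722847  34.        ] screw (472.8,38.4 expected)
```

The bolt travelled about 31.8 mm and the catch bar is back at its original place and height. The blade arm and other items look unchanged, and the robot is clear. Handing in.

```bash
python3 - <<'E'
from h import *
s=ctrl.observe();print(s['time_s'],np.round(s['tcp_pos'],1),np.round(s['force'],2),np.abs(s['joint_velocities']).max())
print(ctrl.sign_off())
E
```

```text
7.7333 [477.4 -42.8 189.3] [0.29 0.2  0.75] 0.005908224694745095
the job is handed in; nothing more can be done
None
```

The guillotine is locked: the bolt is home through the blade arm and the catch has sprung back up over it. I handed the job in at 7.7 s with the gripper standing still about 90 mm above the lock, touching nothing.

**What I did:** I opened the fingers to a 35 mm gap and pressed the catch bar down about 10 mm with one fingertip. Keeping it down, I slid the knob towards the blade arm with the other. At the end of travel, raising the push to 30 N moved nothing further. I then backed off the knob while still holding the catch, and lifted straight up.

**Last checks:**
- **Bolt:** measured on the knob, it travelled 31.8 mm, against a stop at 32 mm. Measured on the rod's tail during the push it was about 31 mm; the two agree within the camera error and the bolt's uncertain start position.
- **Catch:** the bar is back where it was in the scene picture, at 78–80 mm height.
- **Blade arm and other items:** in the close views, the blade arm, knife, paperweight and eraser look undisturbed. I did not measure them or look again at the items farther off; the gripper worked only at the lock.

The bar's grip dragged the tool about 3 mm towards the user while pressing. This recovered during the slide and had no effect on the result.

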